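# Close up the blood-tube racks in the collection tray

### The job

Get the steel tray of blood-tube racks ready for collection: with your fingertips, push the rearmost rack up to the other four, then keep pushing so that all five slide along the tray together as one closed row until the front rack is fully home against the end stop, and take your hand away. Push gently and low down, so that no rack is lifted or tips over, and leave everything else on the desk where it is, the spare rack standing beside the tray included.

Things in the scene. Friction and masses are not known exactly. Their poses are not given: they have to be found in the camera images.
- tray: Steel tray, fixed: a channel 310 mm long, 126 mm wide inside, its flat floor 8 mm above the desk. Side rails 8 mm thick, tops 30 mm above the desk; an end stop plate (top at 49 mm) closes one end, with a 40 mm bar handle beyond it; the other end is open. Origin on the desk: open end 160 mm behind (-x), stop face 150 mm ahead. x: along the channel to the stop, to the robot's left within 0.4 rad; z up
- tray_stop (a point): Middle of the inner face of the end stop, at the level of the channel floor (8 mm above the desk)
- rack1: Front rack, its front face 45 to 100 mm from the stop. The five racks are alike: grey plastic, 28 mm deep along the channel, 118 long across it, 58 high (tube caps reach 90), flat solid rear panel. 90 to 180 g, friction 0.16 to 0.24: under 3 N moves the whole row; a lone one may tip if pushed above 35 mm. Origin: centre of the underside; x to the stop, z up. Home: origin 14 mm from the stop face
- rack2: Second rack, touching rack1 (origins 28 mm apart), same shape and axes
- rack3: Third rack, touching rack2, same shape and axes
- rack4: Fourth rack, touching rack3, same shape and axes
- rack5: Rearmost rack, the straggler: it stands 20 to 40 mm clear behind rack4 in the same tray, same shape and axes. With the row closed and home its origin is 126 mm from the stop's face and its rear panel 140 mm. Push it at the middle: off-centre it skews. Nothing stands behind it in the tray.
- spare_rack: A sixth rack of the same kind, loose on the desk beside the tray on the side away from the robot, not part of the row. Leave it alone. Origin: centre of the underside
- specimen_cup: Screw-capped specimen cup, 68 mm across, 71 mm high, loose on the desk between tray and robot. Leave it alone. Origin: centre of the underside
- tape_roll: Roll of tape lying flat, 72 mm across, 22 mm high, loose on the desk. Leave it alone. Origin: centre of the underside
- gel_bottle: Hand-gel pump bottle, 60 mm across, 175 mm high, loose on the desk. Leave it alone. Origin: centre of the underside
- stapler: Desk stapler, 125 by 34 by 45 mm, loose on the desk. Leave it alone. Origin: centre of the underside
- swab_carton: Flat carton of swabs, 100 by 75 by 36 mm, loose on the desk. Leave it alone. Origin: centre of the underside

How it is judged:
By the outcome, as a careful person would: the job done as asked, in the order asked, and still so for the second after the job is handed in, with the robot touching nothing.
It also fails if it takes over 38 s, if anything falls off the work surface, if the arm or the gripper's body presses on something with over 40 N, if the wrist force passes 120 N, or if a joint passes its speed limit or range.

### The arm

A 7-joint arm with a two-finger parallel gripper is mounted at the origin on the work surface. World frame = base frame: x ahead of the robot, y to its left, z up, the work surface at z = 0. Lengths are in m, angles in degrees, forces in N, time in s.
With the tool pointing down it reaches from about 0.425 to 0.875 m from the base axis. Payload 4.7 kg.
Tool frame: the origin (TCP) lies on the mounting face of the last link; the fingertips stand 182 mm ahead of it and the grasp point (between the pads) lies env.grip_depth ahead of it (env.grip_depth is the distance from the TCP to the grasp point, in m); x points along the fingers, y is the direction in which the jaws open and shut, and the axes are right-handed (so a half turn about x gives the same grasp; the last joint's range is limited). The gripper opens to 87 mm and grips with 3 to 60 N. Pads are 19 mm wide; open, the fingers measure 117 mm over their backs; the gripper's body (75 mm by 190 mm) begins 51 mm behind the grasp point.
Start: joints at [73.631, 18.392, -4.016, 83.108, 1.295, 78.541, -3.26], TCP at [0.192, -0.621, 0.405] pointing down, gripper open.
Joint ranges: [-163.93, 163.93], [-17.29, 119.83], [-79.2, 71.16], [3.27, 140.29], [-89.18, 269.18], [5.43, 117.66], [-154.24, 154.24]. Speed limits (degrees/s): [147.25, 147.25, 180, 180, 180, 180, 180].

### API

Orientations are given as [roll, pitch, yaw] about the fixed x, y, z axes, in that order (R = Rz(yaw) Ry(pitch) Rx(roll)).
In Python, from cell import sensors, viewer, env gives the robot as it stands.
- The arm moves only by the tool carry_out, never from a script. Its argument "moves" is a list of rows, each a list of 4 numbers: the shift along the world's x, y, z in cm, then the turn about the world's z in rad. In form: [[tx, ty, tz, spin], ...]. A call has 1 to 12 rows; each row shifts and turns the pose as measured when the row begins; what a row does not reach is not made up. A row lasts 1/10 s, in which the tool goes at most 50 mm and 8.59 degrees, less where a joint would pass 70% of its speed; a pose out of reach is approached as far as the arm can. A call with a gripper value outside its range is refused whole. "hand" is the finger opening in cm, from 0 to 8.7, set as the call begins (left out, the last holds). The fingers move at their own pace and stop on an object; "force" is the grip in N (left out, the last holds). Time passes only in rows, so rows that do not move let the fingers close. It gives the time, the measured TCP pose, the force and the opening at its end, in the units of the state.
- sensors.get_obs(): the state, without advancing time (a new reading comes with each control period).
- viewer.read_camera(name): name is "side" or "top"; returns the picture (420x560x3 uint8, red, green, blue); there is no depth.
- viewer.camera_model(name): a dict with "K" (3x3 intrinsics, pixels), "extrinsics" (4x4, takes a point from world to camera coordinates). Camera axes: x right, y down, z forward; pixel columns grow to the right and rows downward; lengths in m; the calibration is good to about 2 mm. A picture is of the moment at which its call begins. camera_model takes no time and is no camera call.
- env.sign_off(): hands the job in, once; it reports no verdict.
The state is a dict: "time_s": time; "qpos": joint angles; "joint_velocities": joint speeds; "effort": joint torques, N m; "tool_pos": TCP position; "tool_rot": TCP orientation; "force": force on the tool from outside, world axes, zero at the start; "wrist_torque": the same for the moment, N m; "grip_width": finger opening in m.
Only numpy, scipy, OpenCV 4.12 (cv2) and the standard library are available. Lean on these libraries where they do the work, as an engineer would, in place of code of your own. Each camera call takes 0.05 s, during which the arm holds its last target. There are 200 camera calls.

## Working session

There is one attempt and no reset: what is moved stays moved. The work goes in short steps, Python scripts to look and compute and a tool call to move; the robot and the scene stay as the last step left them, time stands still between calls to the robot, and variables do not carry over. Pictures are saved under pics/ and viewed, about 8 in all and at most 12, crops included, and the job is handed in when it is done.

Besides the shell and the picture viewer there is one more tool, called after "Request:" as name(argument=value, ...) on one line, values as JSON. carry_out: Moves the arm, as the interface text tells. Its arguments: {"type":"object","properties":{"moves":{"type":"array"},"hand":{"type":"number"},"force":{"type":"number"}},"required":["moves"]}

```bash
mkdir -p pics; python3 - <<'E'
from cell import sensors, viewer, env
import cv2,numpy as np
for n in("top","side"):
    cv2.imwrite(f"pics/{n}0.png",viewer.read_camera(n)[:,:,::-1])
    m=viewer.camera_model(n);print(n,np.round(m["K"],1).tolist(),np.round(m["extrinsics"],4).tolist())
o=sensors.get_obs();print(o["time_s"],o["tool_pos"],o["tool_rot"],o["force"],env.grip_depth)
E
```

```text
top [[407.9, 0.0, 268.9], [0.0, 407.9, 213.6], [0.0, 0.0, 1.0]] [[0.0229, -0.9997, -0.0007, -0.0129], [-0.9975, -0.0228, -0.0666, 0.4754], [0.0665, 0.0022, -0.9978, 1.0656], [0.0, 0.0, 0.0, 1.0]]
side [[471.7, 0.0, 281.1], [0.0, 471.7, 205.1], [0.0, 0.0, 1.0]] [[-0.9608, -0.2772, -0.0101, 0.4864], [-0.2012, 0.7214, -0.6626, 0.1061], [0.191, -0.6346, -0.7489, 1.019], [0.0, 0.0, 0.0, 1.0]]
0.1 [ 0.19189293 -0.62083689  0.40379651] [-86.77203547  89.90255531 110.41052996] [-0.28589295 -0.19210644 -0.85228734] 0.1635
```

View pics/top0.png

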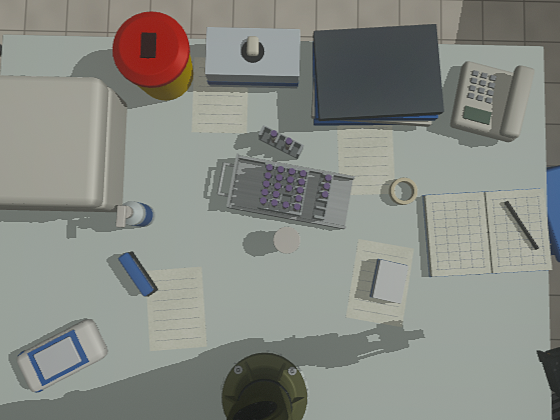

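View pics/side0.png

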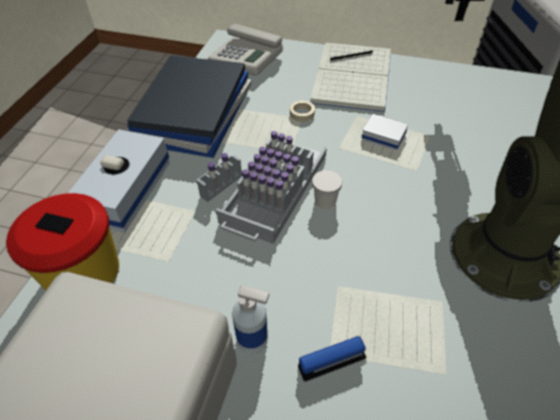

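The top view shows the tray with its stop at the left (~230,190), its open end at the right (~350,205), the straggler near (325,195), the cup at (286,240) and the tape at (402,191). I'll zoom in and measure the caps and tray.

```bash
cat > h.py <<'E'
import cv2,numpy as np
from cell import sensors, viewer, env
def ray(n,uv,z):
    m=viewer.camera_model(n);E=np.array(m["extrinsics"]);R,t=E[:3,:3],E[:3,3]
    uv=np.atleast_2d(np.float64(uv));d=np.c_[uv,np.ones(len(uv))]@np.linalg.inv(m["K"]).T@R
    c=-R.T@t;return c+d*((z-c[2])/d[:,2])[:,None]
def proj(n,P):
    m=viewer.camera_model(n);E=np.array(m["extrinsics"])
    q=np.atleast_2d(P)@E[:3,:3].T+E[:3,3];q=q@np.array(m["K"]).T;return q[:,:2]/q[:,2:]
def caps(n,img):
    hsv=cv2.cvtColor(img,cv2.COLOR_RGB2HSV)
    m=cv2.inRange(hsv,(120,50,40),(160,255,255))
    k,l,s,c=cv2.connectedComponentsWithStats(m)
    return [(round(c[i][0],1),round(c[i][1],1),int(s[i][4])) for i in range(1,k) if s[i][4]>5]
E
python3 - <<'E'
from h import *
t=cv2.imread("pics/top0.png");s=cv2.imread("pics/side0.png")
print(caps("top",t[:,:,::-1]))
a=cv2.resize(t[120:240,205:365],None,fx=5,fy=5,interpolation=cv2.INTER_CUBIC)
cv2.imwrite("pics/topz.png",a)
b=cv2.resize(s[120:250,190:350],None,fx=4.6,fy=4.6,interpolation=cv2.INTER_CUBIC)
cv2.imwrite("pics/sidez.png",b)
E
```

```text
[(np.float64(273.5), np.float64(132.9), 30), (np.float64(288.5), np.float64(140.7), 31), (np.float64(269.0), np.float64(166.9), 34), (np.float64(280.2), np.float64(169.0), 35), (np.float64(291.5), np.float64(170.9), 32), (np.float64(302.6), np.float64(173.0), 31), (np.float64(267.4), np.float64(175.1), 33), (np.float64(278.6), np.float64(177.1), 34), (np.float64(327.7), np.float64(177.4), 29), (np.float64(289.9), np.float64(179.2), 34), (np.float64(301.3), np.float64(181.5), 31), (np.float64(265.9), np.float64(183.3), 33), (np.float64(277.3), np.float64(185.3), 33), (np.float64(326.3), np.float64(185.5), 30), (np.float64(288.4), np.float64(187.5), 31), (np.float64(299.6), np.float64(189.5), 33), (np.float64(264.5), np.float64(191.5), 32), (np.float64(275.7), np.float64(193.7), 36), (np.float64(324.7), np.float64(193.9), 29), (np.float64(298.2), np.float64(197.9), 33), (np.float64(262.7), np.float64(200.1), 31), (np.float64(274.1), np.float64(202.2), 30), (np.float64(285.3), np.float64(204.3), 31), (np.float64(296.7), np.float64(206.4), 32)]
```

View pics/topz.png

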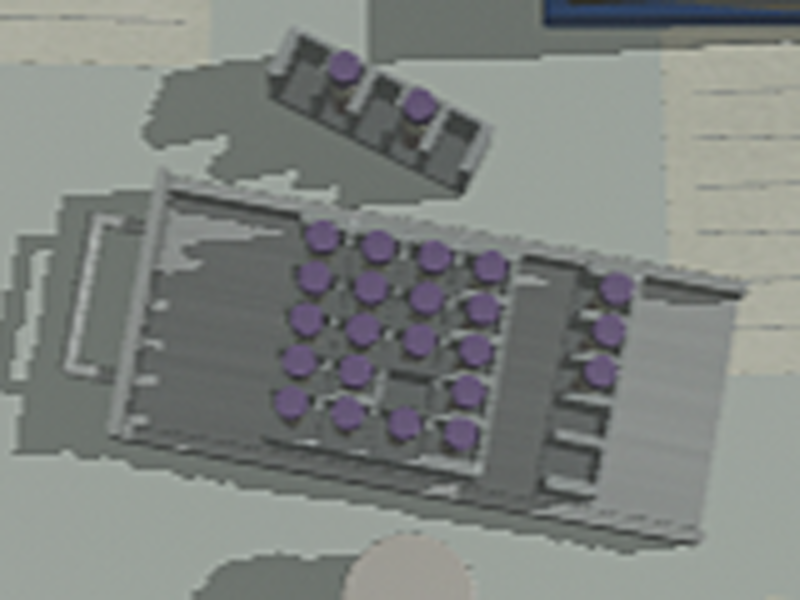

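View pics/sidez.png

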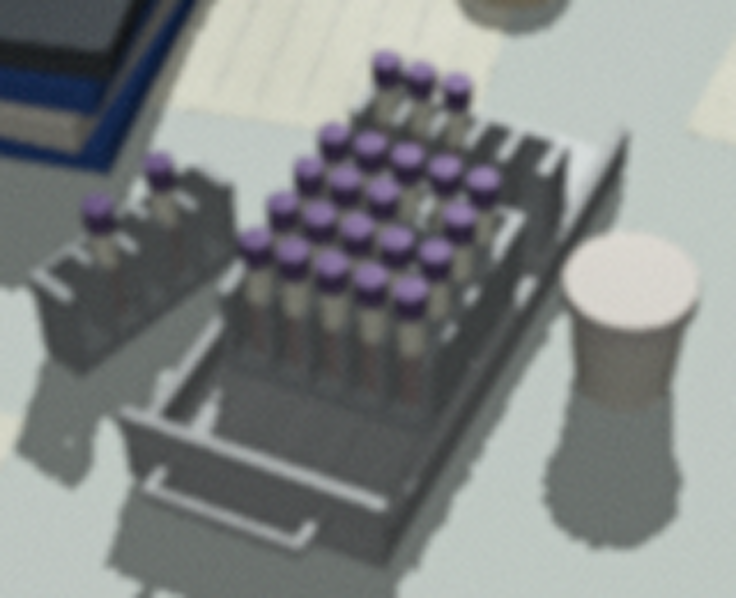

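The zoomed views show the row of 4 racks, with rack5 alone (crop ~600,390). The stop plate's top inner edge is about (170,180)–(127,437), and the rail tops at the open end are about (745,288) and (700,538). Now to put numbers on these.

```bash
python3 - <<'E'
from h import *
o=np.array([205,120])
f=lambda p,z:ray("top",np.array(p)/5+o-0.4,z)[:,:2]
c=caps("top",cv2.imread("pics/top0.png")[:,:,::-1]);P=np.array([[a,b] for a,b,_ in c])
W=ray("top",P,.090)[:,:2]
row=W[2:]; 
k={'r1':[2,6,11,15,20],'r2':[3,7,12,16,21],'r3':[4,9,14,22],'r4':[5,10,13,17,19,23],'r5':[8,13,18]}
# pick by proximity: 5x4 lattice fit
import itertools
e1=(W[5]-W[2])/3; d=e1/np.linalg.norm(e1)
print("pitch",np.linalg.norm(e1))
# lattice coordinates rel. front far cap
e2=(W[20]-W[2])/4; M=np.c_[e1,e2]
L=(np.linalg.inv(M)@(W[2:]-W[2]).T).T
rowm=L[:,0]<3.5; J=np.round(L[rowm]);
A=np.c_[J,np.ones(len(J))];S,_,_,_=np.linalg.lstsq(A,W[2:][rowm],rcond=None);print("fit e1,e2,o",S,np.linalg.norm(S[:2],axis=1))
d=-S[0]/np.linalg.norm(S[0]);n=np.array([-d[1],d[0]])
print("yaw x axis from row",np.degrees(np.arctan2(d[1],d[0])), "perp to e2", np.degrees(np.arctan2(S[1][1],S[1][0])))
r5=W[2:][~rowm];print("r5 caps",r5, "dir",r5[-1]-r5[0])
st=f([[170,180],[127,437]],.049);print("stop",st,np.linalg.norm(st[0]-st[1]))
rl=f([[745,288],[700,538],[165,175]],.030);print("open rail ends",rl,np.linalg.norm(rl[0]-rl[1]))
dn=lambda X:np.c_[X@d,X@n]
print("d",d,"n",n);print("stop dn",dn(st),"rail",dn(rl));print("r1..4 centre",dn(np.array([S[2]+2*S[1]+i*S[0] for i in range(4)])));print("r5",dn(r5),dn(r5[:1]+2*S[1]))
print("cup/tape", ray("top",[[286.5,239]],.071),ray("top",[[402,191]],.022))
E
```

```text
pitch 0.028304092742218078
fit e1,e2,o [[-4.58785666e-03 -2.80175434e-02]
 [-2.08336735e-02  3.34640259e-03]
 [ 5.87265214e-01  2.45226177e-04]] [0.02839069 0.02110072]
yaw x axis from row 80.70038242922256 perp to e2 170.87482716653318
r5 caps [[ 0.56398429 -0.14613478]
 [ 0.54364984 -0.14293338]
 [ 0.52261088 -0.13925554]] dir [-0.04137341  0.00687924]
stop [[0.6222795  0.07995695]
 [0.48801074 0.09835151]] 0.13552291192671828
open rail ends [[ 0.57564188 -0.22273309]
 [ 0.44349719 -0.20044544]
 [ 0.62886328  0.08420626]] 0.13401104544833992
d [0.16159723 0.9868568 ] n [-0.9868568   0.16159723]
stop dn [[ 0.17946471 -0.60117993]
 [ 0.17592004 -0.46570339]] rail [[-0.12678353 -0.60406916]
 [-0.12614303 -0.47005964]
 [ 0.18472209 -0.60699051]]
r1..4 centre [[ 0.09501395 -0.5373058 ]
 [ 0.06662326 -0.5373058 ]
 [ 0.03823257 -0.5373058 ]
 [ 0.00984189 -0.5373058 ]]
r5 [[-0.0530758  -0.5801867 ]
 [-0.05320247 -0.55960218]
 [-0.05297281 -0.5382454 ]] [[-0.05320429 -0.53798546]]
cup/tape [[ 0.4090655  -0.04769869  0.071     ]] [[ 0.54304341 -0.35270059  0.022     ]]
```

```bash
python3 - <<'E'
from h import *
from scipy.spatial.transform import Rotation as Ro
o=sensors.get_obs();R=Ro.from_euler("xyz",o["tool_rot"],degrees=True).as_matrix();print(R.round(3))
y=R[:,1];a=np.degrees(np.arctan2(y[1],y[0]));print("jaw az",a,"turn to 170.8:",(170.8-a+90)%180-90)
# cap height by two views
T=cv2.imread("pics/side0.png")[:,:,::-1];C=caps("side",T);print(C[:6])
for z in(.09,.098):
    print(z,proj("side",ray("top",[[327.7,177.4],[326.3,185.5],[324.7,193.9]],z)).round(1).tolist())
E
```

```text
[[-0.001  0.295 -0.955]
 [ 0.002 -0.955 -0.295]
 [-1.    -0.002  0.   ]]
jaw az -72.81743923009229 turn to 170.8: 63.617439230092316
[(np.float64(273.7), np.float64(135.0), 29), (np.float64(280.9), np.float64(137.0), 30), (np.float64(288.7), np.float64(139.8), 29), (np.float64(262.2), np.float64(164.5), 568), (np.float64(286.2), np.float64(157.3), 49), (np.float64(224.1), np.float64(156.9), 33)]
0.09 [[274.6, 134.5], [282.2, 136.8], [290.2, 139.2]]
0.098 [[274.9, 132.3], [282.5, 134.6], [290.4, 137.0]]
```

Request:
carry_out(moves=[[2.6,3.5,0,0.14],[2.6,3.5,0,0.14],[2.6,3.5,0,0.14],[2.6,3.5,0,0.14],[2.6,3.5,0,0.14],[2.6,3.5,0,0.14],[2.6,3.5,0,0.14],[2.6,3.5,0,0.13],[2.6,3.5,0,0],[2.6,3.5,0,0],[2.6,3.5,0,0],[2.6,3.5,0,0]], hand=4, force=20)

```text
time_s: 1.3
tool_pos: [0.504, -0.1876, 0.3975]
tool_rot: [-64.9, 89.4, -162.4]
force: [0.5, -1.3, 0.8]
grip_width: 0.04
```

```bash
cat >> h.py <<'E'
from scipy.spatial.transform import Rotation as Ro
D=np.array([.1616,.9869]);N=np.array([-.9869,.1616])
def st():
    o=sensors.get_obs();R=Ro.from_euler("xyz",o["tool_rot"],degrees=True).as_matrix();y=R[:,1];p=np.array(o["tool_pos"])
    az=np.degrees(np.arctan2(y[1],y[0]))
    print("t",round(o["time_s"],2),"pos",p.round(4),"d,n",(p[:2]@D).round(4),(p[:2]@N).round(4),"turn rad",np.radians((170.8-az+90)%180-90).round(3),"xaxis",R[:,0].round(3),"F",np.round(o["force"],2),"w",o["grip_width"])
E
python3 -c "
from h import *
st()"
```

```text
t 1.3 pos [ 0.504  -0.1876  0.3975] d,n -0.1037 -0.5277 turn rad -0.03 xaxis [-0.01  -0.003 -1.   ] F [ 0.46 -1.26  0.84] w 0.04004266083695703
```

Request:
carry_out(moves=[[0.7,-1.2,0,-0.03],[0,0,0,0],[0,0,-4,0],[0,0,-4,0],[0,0,-4,0],[0,0,-2,0],[0,0,-1,0],[0,0,0,0],[0,0,0,0]])

```text
time_s: 2.2
tool_pos: [0.5105, -0.1948, 0.2429]
tool_rot: [-83.9, 89.5, 177.4]
force: [0.0, 0.5, 0.3]
grip_width: 0.0397
```

```bash
python3 -c "
from h import *
st()
t=viewer.read_camera('top')[120:240,205:365,::-1];s=viewer.read_camera('side')[60:250,190:390,::-1]
a=cv2.resize(t,(533,400),interpolation=2);b=cv2.resize(s,(267*400//253,400),interpolation=2)
b=b[:, :267] if b.shape[1]>900 else b
o=np.hstack([cv2.resize(t,(400,300),interpolation=2),cv2.resize(s,(316,300),interpolation=2)]);cv2.imwrite('pics/c1.png',o)"
```

```text
t 2.2 pos [ 0.5105 -0.1948  0.2429] d,n -0.1098 -0.5353 turn rad -0.009 xaxis [-0.009  0.    -1.   ] F [0.05 0.5  0.3 ] w 0.039745785293347435
```

View pics/c1.png

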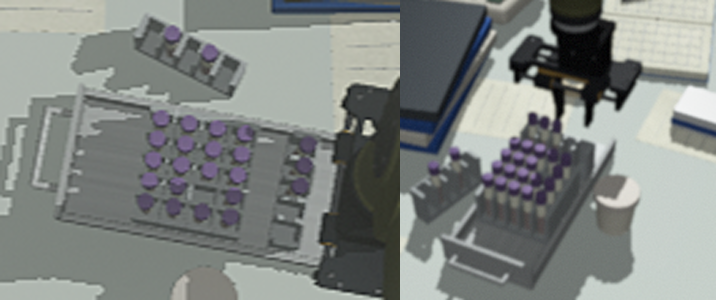

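The view shows the gripper behind rack5, its 190 mm body across the channel, centred and clear of the caps. I'll go down and creep in.

Request:
carry_out(moves=[[0.2,0,-1,-0.01],[0,0,-1,0],[0,0,-0.4,0],[0.1,0.6,0,0],[0.1,0.6,0,0],[0.1,0.6,0,0],[0.05,0.3,0,0],[0,0,0,0]])

```text
time_s: 3.1
tool_pos: [0.5184, -0.1713, 0.2205]
tool_rot: [-45.3, 89.8, -144.6]
force: [-0.5, 0.0, 0.3]
grip_width: 0.0399
```

```bash
python3 -c "
from h import *
st()"
```

```text
t 3.1 pos [ 0.5184 -0.1713  0.2205] d,n -0.0853 -0.5393 turn rad 0.001 xaxis [-0.003 -0.002 -1.   ] F [-0.5   0.04  0.27] w 0.03993367395954441
```

Request:
carry_out(moves=[[-0.1,0.3,-0.1,0],[0,0.3,0,0],[0.03,0.3,0,0],[0.05,0.3,0,0],[0.05,0.3,0,0],[0.05,0.3,0,0],[0.05,0.3,0,0],[0.05,0.3,0,0],[0.05,0.3,0,0],[0.05,0.3,0,0]])

```text
time_s: 4.1
tool_pos: [0.5212, -0.1401, 0.2198]
tool_rot: [-25.2, 89.7, -124.6]
force: [-0.1, -1.8, -0.6]
grip_width: 0.0399
```

```bash
python3 -c "
from h import *
st()
t=viewer.read_camera('top')[120:240,205:365,::-1];s=viewer.read_camera('side')[60:250,190:390,::-1]
o=np.hstack([cv2.resize(t,(400,300),interpolation=2),cv2.resize(s,(316,300),interpolation=2)]);cv2.imwrite('pics/c2.png',o)"
```

```text
t 4.1 pos [ 0.5212 -0.1401  0.2198] d,n -0.054 -0.5371 turn rad 0.002 xaxis [-0.003 -0.004 -1.   ] F [-0.11 -1.77 -0.65] w 0.03989110322235143
```

View pics/c2.png

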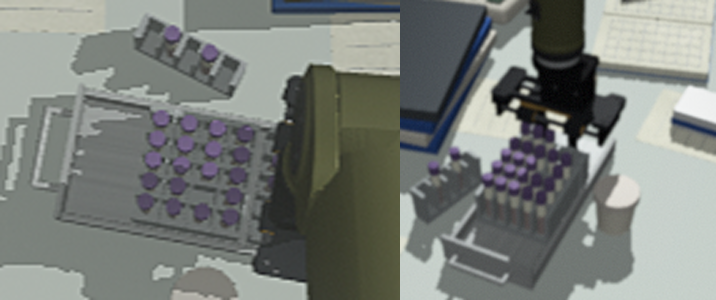

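Rack5 is moving straight at about 1.8 N. Carrying on.

Request:
carry_out(moves=[[0.05,0.3,0,0],[0.05,0.3,0,0],[0.05,0.3,0,0],[0.05,0.3,0,0],[0.05,0.3,0,0],[0.05,0.3,0,0],[0.05,0.3,0,0],[0.05,0.3,0,0],[0.05,0.3,0,0],[0.05,0.3,0,0]])

```text
time_s: 5.2
tool_pos: [0.5262, -0.1101, 0.2199]
tool_rot: [-15.7, 89.5, -115.1]
force: [-0.6, -2.4, 0.2]
grip_width: 0.0402
```

```bash
python3 -c "
from h import *
st()"
```

```text
t 5.2 pos [ 0.5262 -0.1101  0.2199] d,n -0.0236 -0.5371 turn rad 0.004 xaxis [-0.003 -0.007 -1.   ] F [-0.56 -2.39  0.24] w 0.04022655466964729
```

Request:
carry_out(moves=[[0.05,0.3,0,0],[0.05,0.3,0,0],[0.05,0.3,0,0],[0.05,0.3,0,0],[0.05,0.3,0,0],[0.05,0.3,0,0],[0.05,0.3,0,0],[0.05,0.3,0,0],[0.05,0.3,0,0],[0.05,0.3,0,0],[0.05,0.3,0,0]])

```text
time_s: 6.3
tool_pos: [0.5322, -0.0741, 0.22]
tool_rot: [-16.1, 89.5, -115.5]
force: [-0.5, -2.4, 0.3]
grip_width: 0.0397
```

```bash
python3 -c "
from h import *
st()
t=viewer.read_camera('top')[120:240,205:365,::-1];s=viewer.read_camera('side')[60:250,190:390,::-1]
o=np.hstack([cv2.resize(t,(400,300),interpolation=2),cv2.resize(s,(316,300),interpolation=2)]);cv2.imwrite('pics/c3.png',o)"
```

```text
t 6.3 pos [ 0.5322 -0.0741  0.22  ] d,n 0.0129 -0.5372 turn rad 0.004 xaxis [-0.004 -0.007 -1.   ] F [-0.5  -2.42  0.34] w 0.039746978390208465
```

View pics/c3.png

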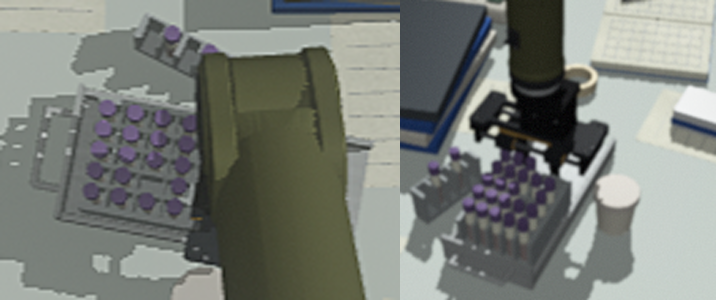

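The row is closed, and rack1 is roughly 15 mm short of the stop. I'll slow down now.

Request:
carry_out(moves=[[0.03,0.2,0,0],[0.03,0.2,0,0],[0.03,0.2,0,0],[0.03,0.2,0,0],[0.03,0.2,0,0]])

```text
time_s: 6.9
tool_pos: [0.5337, -0.0635, 0.2199]
tool_rot: [-17.0, 89.5, -116.4]
force: [-0.6, -1.8, 0.3]
grip_width: 0.0401
```

Request:
carry_out(moves=[[0.02,0.1,0,0],[0.02,0.1,0,0],[0.02,0.1,0,0]])

```text
time_s: 7.2
tool_pos: [0.5344, -0.0601, 0.2199]
tool_rot: [-17.8, 89.5, -117.2]
force: [-1.0, -2.8, 0.1]
grip_width: 0.04
```

Request:
carry_out(moves=[[0.02,0.1,0,0],[0.02,0.1,0,0]])

```text
time_s: 7.4
tool_pos: [0.5348, -0.058, 0.2199]
tool_rot: [-17.8, 89.5, -117.2]
force: [-0.1, -2.5, 0.8]
grip_width: 0.0399
```

Request:
carry_out(moves=[[0.02,0.1,0,0],[0.02,0.1,0,0]])

```text
time_s: 7.6
tool_pos: [0.5352, -0.0559, 0.2199]
tool_rot: [-18.6, 89.5, -118.0]
force: [-0.2, -1.9, 0.5]
grip_width: 0.0398
```

Request:
carry_out(moves=[[0.02,0.1,0,0],[0.02,0.1,0,0]])

```text
time_s: 7.8
tool_pos: [0.5354, -0.0552, 0.2199]
tool_rot: [-15.9, 89.4, -115.3]
force: [-0.3, -5.1, 1.7]
grip_width: 0.04
```

Request:
carry_out(moves=[[0.02,0.1,0,0],[0.02,0.1,0,0]])

```text
time_s: 8.0
tool_pos: [0.5355, -0.0548, 0.2199]
tool_rot: [-14.8, 89.2, -114.3]
force: [-1.1, -5.2, 1.5]
grip_width: 0.0396
```

```bash
python3 -c "
from h import *
st()
im=viewer.read_camera('top');c=np.array([[a,b] for a,b,_ in caps('top',im)]);W=ray('top',c,.098)[:,:2];w=np.c_[W@D,W@N];print(w[w[:,1]>-.6].round(4).tolist())"
```

```text
t 8.0 pos [ 0.5355 -0.0548  0.2199] d,n 0.0325 -0.5374 turn rad 0.005 xaxis [-0.006 -0.013 -1.   ] F [-1.11 -5.22  1.53] w 0.03961940413342309
[[0.1672, -0.578], [0.1398, -0.578], [0.1124, -0.5781], [0.1675, -0.5569], [0.1396, -0.5573], [0.1125, -0.5573], [0.0863, -0.5566], [0.1676, -0.5366], [0.1393, -0.5369], [0.1126, -0.5363], [0.084, -0.5363], [0.1676, -0.5149], [0.1399, -0.5153], [0.0841, -0.5152], [0.1672, -0.4943], [0.1399, -0.4944], [0.1125, -0.495], [0.0842, -0.4948]]
```

Request:
carry_out(moves=[[0.03,0.2,0,0],[0.03,0.2,0,0]])

```text
time_s: 8.25
tool_pos: [0.5358, -0.0539, 0.22]
tool_rot: [-12.2, 88.9, -111.8]
force: [-1.9, -6.0, 2.2]
grip_width: 0.0402
```

Stalled at 6 N: the TCP creeps but only through wrist tilt, so the tips aren't moving. Backing straight off, then up.

Request:
carry_out(moves=[[-0.05,-0.3,0,0],[-0.1,-0.6,0,0],[-0.16,-1,0,0],[-0.32,-2,0,0],[-0.32,-2,0,0],[0,0,3,0],[0,0,4,0],[-0.3,-3,4,0],[-0.6,-4,2,0],[-0.6,-4,0,0],[-0.6,-4,0,0],[-0.6,-4,0,0]])

```text
time_s: 9.45
tool_pos: [0.4978, -0.3021, 0.3564]
tool_rot: [2.5, 89.6, -96.1]
force: [0.3, -0.5, 0.3]
grip_width: 0.0399
```

```bash
python3 -c "
from h import *
st()
im=viewer.read_camera('top');sd=viewer.read_camera('side');c=np.array([[a,b] for a,b,_ in caps('top',im)]);W=ray('top',c,.098)[:,:2];w=np.c_[W@D,W@N];print(w.round(4).tolist());print(c[:2])
t=im[120:240,205:365,::-1];s=sd[60:250,190:390,::-1]
o=np.hstack([cv2.resize(t,(448,336),interpolation=2),cv2.resize(s,(352,336),interpolation=2)]);cv2.imwrite('pics/c4.png',o)"
```

```text
t 9.45 pos [ 0.4978 -0.3021  0.3564] d,n -0.2177 -0.5401 turn rad -0.011 xaxis [-0.001 -0.007 -1.   ] F [ 0.34 -0.51  0.31] w 0.0399039992407488
[[0.0989, -0.6633], [0.0594, -0.6515], [0.167, -0.578], [0.1391, -0.5782], [0.1112, -0.5783], [0.0836, -0.5782], [0.1673, -0.5574], [0.0553, -0.5789], [0.1396, -0.557], [0.1113, -0.5573], [0.0835, -0.5574], [0.167, -0.5365], [0.0558, -0.5581], [0.1395, -0.5366], [0.1116, -0.5365], [0.0835, -0.5364], [0.0559, -0.5373], [0.1672, -0.515], [0.1396, -0.5149], [0.0837, -0.5158], [0.1674, -0.4943], [0.139, -0.4946], [0.1118, -0.4949], [0.0832, -0.4947]]
[[273.7 133.1]
 [288.5 140.6]]
```

View pics/c4.png

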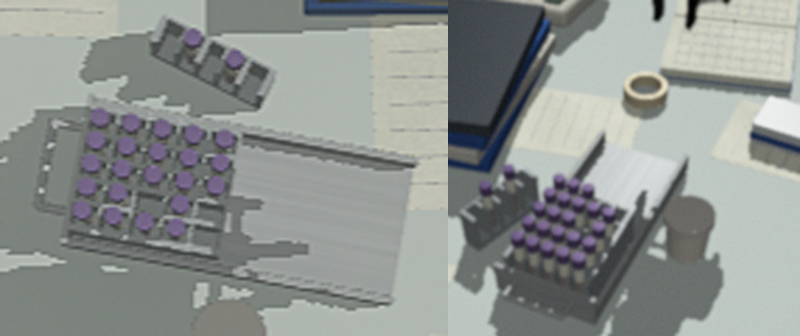

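The last picture shows all five racks upright in one closed row against the stop, with the gripper clear. The spare rack is still at (273.7,133.1). Handing in.

```bash
python3 -c "
from h import *
st();env.sign_off()"
```

```text
t 9.55 pos [ 0.4953 -0.3081  0.3553] d,n -0.224 -0.5386 turn rad -0.0 xaxis [-0.003 -0.009 -1.   ] F [-0.48 -0.31  0.62] w 0.039623869030810346
the job is handed in; nothing more can be done
```

I pushed rack5 up to the other four and slid all five along the tray as one row to the end stop. Then I backed the hand off and handed the job in at 9.55 s.

- **Pushing:** I used both fingertips, held level about 30 mm above the tray floor and centred on the rack. The push took about 2.5 N, rising to about 6 N when the row stalled at the stop.
- **Row closed:** in the last picture the racks stand upright, 27.6–28.0 mm apart (28 mm expected) and square to the tray to within the measuring error.
- **Front rack home:** its front face measures about 181 mm along the tray axis. The stop face measured 176–179 mm directly, and about 183 mm worked from the open end plus the tray length. The picture alone is only good to a few millimetres. The rise in force and the stall, with rack1 staying put on the last push, are the stronger evidence.
- **Other things on the desk:** the spare rack's caps are within 0.2 pixel of where they started. The cup and tape look untouched, but I did not measure them again. The bottle, stapler and carton were nowhere near the hand.

No check failed.

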